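Latch a pinch-tab cap into a junction box

TASK

Close the open junction box with the white pinch-tab cap: squeeze the cap's two tabs together and lift it, fit it squarely into the box's rectangular mouth, press it down gently against the sprung sealing frame and, while it is still pressed down, let the tabs spring out under the rim so that the cap stays latched down on the compressed seal. Feel for the rim, since its height differs from box to box, do not lean hard on it (the plastic cracks at about 30 N), and leave the other things on the bench where they are.

Things in the scene. Friction and masses are not known exactly. Their poses are not given: they have to be found in the camera images.
- cap_mid (a point): centre of the loose white plastic cap (about 65 g), half-way up: 28 mm above its underside, 28 mm below the top of its two upright grip tabs; it stands on its plug. z up, y: the line along which the tabs slide (a half turn about z changes nothing). Tabs: 26 mm wide (x), 32 mm tall, 6 mm thick; outer faces 56 mm apart free, 44 mm pinched
- cap_flange (a point): centre of the underside of the cap's flange, 8 mm below cap_mid, same axes. Flange: 72 x 94 mm (x, y), 4 mm thick, grip tabs stand on it. Below it the plug: 50 x 68 mm for 15 mm, then 45 x 62 mm for 5 mm. Each tab's flat latch lies 10 to 14 mm below the flange, 24 mm wide, its tip 41 mm from the centre when free, 35 mm when pinched
- tab_a (a joint): how far the tab on the cap's +y side is pushed in towards the middle, m: 0 free (out), 0.006 pinched to its stop. Spring: 5.4 N at 0, 10.8 N at 0.006. Its latch passes the mouth only when it is pushed in more than about 0.004
- tab_b (a joint): the same for the tab on the cap's -y side
- cap: the cap as a whole, origin under its plug, 28 mm below cap_mid, same axes. A white plate of the same outline without tabs lies about too: it is not the cap
- box: yellow flush-mount junction box, 100 x 120 mm (x, y), fixed, on a plywood board 130 x 150 x 12 mm. Origin: centre of the board's underside, on the bench; z up. Its edge is 55 mm above the bench. In it is a pale rim ring, 78 x 98 mm outside, held stiffly at a height that differs from box to box and is not measured
- mouth (a point): centre of the box's mouth at the rim's nominal top, 66 mm above the bench, axes as the box's; the rim's real top is from 8 mm lower to 8 mm higher. Mouth 54 x 74 mm (x, y) through a rim 5 mm thick, hollow below. The cap's y goes along the box's y, either way round; its plug then has 2 mm play on each x side and 3 mm on each y side
- sealframe (a joint): black sprung sealing frame on the rim, 70 x 90 mm, its top 7.5 mm above the rim's top when free; the flange lands on it. m pressed down: 0 free, 0.007 hard stop. Spring: 2.5 N at 0, 6.8 N at 0.0025, 14.5 N at 0.007. Only when pressed beyond 0.0025 (12 N is well clear) can the latches spring out under the rim; latched, it stays at about 0.0025

How it is judged (in metres and radians):
On the way, in this order (a step that is already met when the one before it is completed fails the run):
1. the cap is lifted clear of the bench with both tabs pinched (pushed in more than 3 mm) (value of joint each of tab_a, tab_b above 0.003 m and height (world z) of cap_mid above 0.09 m), for 0.1 s.
2. with the tabs still pinched, the cap is in the mouth and presses the sealing frame down by more than 2.7 mm (value of joint each of tab_a, tab_b above 0.003 m and value of joint sealframe above 0.0027 m and horizontal distance between cap_mid and mouth below 0.005 m), for 0.1 s.
At the end, for the whole second after the job is handed in: the cap is in the box's mouth (within 5 mm of its centre, level within 0.06 rad, square within 0.12 rad), both tabs are sprung out to within 2 mm of free, and, with nothing touching the cap but the box, it holds the sealing frame pressed down by more than 1.5 mm, at rest (value of joint sealframe above 0.0015 m and value of joint each of tab_a, tab_b below 0.002 m and horizontal distance between cap_mid and mouth below 0.005 m and angle between the y axis of cap_mid and the y axis of mouth, either way round below 0.12 rad and angle between cap_mid's own z axis and vertical below 0.06 rad and linear speed of cap below 0.01 m/s).
It fails at once if the box, its rim and sealing frame are loaded with more than 30 N by the cap (contact force between cap and box above 30 N).
It fails at once if the box is struck or pushed by the robot itself with more than 15 N (contact force between the arm and box above 15 N).
It fails at once if a bystander is moved more than 30 mm (distance of any of cover, coupling, driver, tape, smallbox, tin, carton from where it was at the start of the episode above 0.03 m).
It also fails if it takes over 54 s, if anything falls off the work surface, if the arm or the gripper's body presses on something with over 40 N, if the wrist force passes 120 N, or if a joint passes its speed limit or range.

ROBOT

A 6-joint arm with a two-finger parallel gripper is mounted at the origin on the work surface. World frame = base frame: x ahead of the robot, y to its left, z up, the work surface at z = 0. Lengths are in m, angles in degrees, forces in N, time in s.
With the tool pointing down it reaches from about 0.325 to 0.775 m from the base axis. Payload 5.5 kg.
Tool frame: the origin (TCP) lies midway between the tips of the shut fingers; the grasp point (between the pads) lies robot.grip_point_offset behind it (robot.grip_point_offset is the distance from the TCP to the grasp point, in m); z points along the fingers, x is the direction in which the jaws open and shut, and the axes are right-handed (so a half turn about z gives the same grasp; the last joint's range is limited). The gripper opens to 85 mm and grips with 20 to 120 N. Pads are 22 mm wide; open, the fingers measure 114 mm over their backs; the gripper's body (76 mm by 85 mm) begins 54 mm behind the grasp point. The pads swing forward as they close: fully open they stand 13 mm farther back than shut.
Start: joints at [-76.931, 5.22, 70.514, -0, 104.267, -3.249], TCP at [0.169, -0.576, 0.231] pointing down, gripper open.
Joint ranges: [-164.24, 164.24], [-49.07, 125.15], [9.68, 141.18], [-86.29, 266.29], [3.28, 154.24], [-151.56, 151.56]. Speed limits (degrees/s): [147.25, 147.25, 172.46, 180, 180, 180].

INTERFACE

Orientations are given as a 3x3 rotation matrix whose columns are the frame's x, y, z axes.
In Python, from station import monitor, imaging, job, robot gives the robot as it stands.
- The arm moves only by the shell command python3 -m jog 'ROWS' [OPENING] [FORCE]. ROWS is JSON, a list of rows, each a list of 4 numbers: the shift along the tool's x, y, z in m, then the turn about the tool's z in rad. A call has 1 to 12 rows; each row shifts and turns the commanded pose from where the row before left it, along the tool's axes as they then stand; what a row does not reach is not made up. A row lasts 1/12 s, in which the tool goes at most 41.7 mm and 7.16 degrees, less where a joint would pass 70% of its speed; a pose out of reach is approached as far as the arm can. A call is refused whole if a number of a shift passes 0.0417 or a number of a turn 0.125, either way. A call with a gripper value outside its range is refused whole. OPENING is the opening, from -1 (shut) to 1 (fully open), so that 0 is half open, set as the call begins (- or left out, the last holds). The fingers move at their own pace and stop on an object; FORCE is the grip in N (left out, the last holds). Time passes only in rows, so rows that do not move let the fingers close. It gives the time, the measured TCP pose, the force and the opening at its end, in the units of the state.
- monitor.observe(): the state, without advancing time (a new reading comes with each control period).
- imaging.capture(name): name is "scene" or "top" or "wrist"; returns a dict with "frame" (420x560x3 uint8, red, green, blue), "vertical_fov" (degrees; the focal length in pixels is half the picture's height over the tangent of half this angle, whatever the lens; pixels are square), "cx", "cy" (the principal point, pixels), "distortion" ([k1, k2, p1, p2, k3] as OpenCV has them; the pictures are not rectified), "xyz" and "attitude" of the camera in the world; the wrist camera has in their place "mount" (4x4, takes a point from camera to tool coordinates, whose origin is the TCP and whose axes are the tool frame's). Camera axes: x right, y down, z forward; pixel columns grow to the right and rows downward; lengths in m; the calibration is good to about 2 mm. A picture is of the moment at which its call begins: read the wrist's pose just before it. There is no depth.
- job.finish_job(): hands the job in, once; it reports no verdict.
The state is a dict: "time": time; "qpos": joint angles; "qvel": joint speeds; "tau": joint torques, N m; "ee_pos": TCP position; "tool_rot": TCP orientation; "contact_force": force on the tool from outside, world axes, zero at the start; "ft_torque": the same for the moment, N m; "finger_gap": opening from 0.0 (shut) to 1.0 (fully open).
Only numpy, scipy, OpenCV 4.12 (cv2) and the standard library are available. Lean on these libraries where they do the work, as an engineer would, in place of code of your own. Each camera call takes 0.05 s, during which the arm holds its last target. There are 200 camera calls.

## Working session

There is one attempt and no reset: what is moved stays moved. The work goes in short steps, Python scripts to look and compute and a shell command to move; the robot and the scene stay as the last step left them, time stands still between calls to the robot, and variables do not carry over. Pictures are saved under pics/ and viewed, about 8 in all and at most 12, crops included, and the job is handed in when it is done.

```bash
ls; mkdir -p pics; python3 - <<'E'
from station import monitor, imaging, job, robot
import cv2, numpy as np
s=monitor.observe(); print(s); print(robot.grip_point_offset)
for n in ("top","scene"):
    c=imaging.capture(n); cv2.imwrite(f"pics/{n}0.png",c["frame"][:,:,::-1])
    np.save(f"pics/{n}0.npy",c,allow_pickle=True)
    print({k:v for k,v in c.items() if k!="frame"})
E
```

```text
pics
{'time': 0.0, 'qpos': array([-7.69307215e+01,  5.26262806e+00,  7.05815823e+01,  9.29710746e-04,
        1.04265617e+02, -3.24970113e+00]), 'qvel': array([ 0.04779134, -0.0876391 ,  0.0017579 , -0.08688023, -0.00734747,
       -0.01056474]), 'tau': array([ 5.09822930e-04, -4.58727157e+01, -4.18030035e+01, -9.69646158e-05,
        1.13716617e-02, -2.08463540e-06]), 'ee_pos': array([ 0.16852173, -0.5755617 ,  0.2301588 ]), 'tool_rot': array([[ 2.80988059e-01, -9.59711173e-01, -4.18135319e-04],
       [-9.59709358e-01, -2.80988343e-01,  1.87074894e-03],
       [-1.91286981e-03, -1.24369735e-04, -9.99998163e-01]]), 'contact_force': array([ 0.81905497, -0.4506213 , -0.1938364 ]), 'ft_torque': array([ 0.00721547, -0.02176655,  0.00407754]), 'finger_gap': 1.0000314229606573}
0.0187
{'vertical_fov': 56.81517898670125, 'cx': 271.1782043279108, 'cy': 203.4215118332112, 'distortion': array([-0.10441906,  0.        ,  0.        ,  0.        ,  0.        ]), 'xyz': array([0.38742749, 0.04241858, 0.76693492]), 'attitude': array([[ 0.003716  , -0.97900346,  0.20380977],
       [-0.99998925, -0.00420322, -0.00195776],
       [ 0.00277331, -0.2038003 , -0.97900855]])}
{'vertical_fov': 50.80937530417199, 'cx': 279.0907990922627, 'cy': 212.84130079622219, 'distortion': array([-0.0525508,  0.       ,  0.       ,  0.       ,  0.       ]), 'xyz': array([ 1.11039932, -0.26991916,  0.76813706]), 'attitude': array([[ 0.48053474,  0.64891268, -0.58991415],
       [ 0.87693648, -0.34919149,  0.33022374],
       [ 0.00829337, -0.67600122, -0.73685384]])}
```

View pics/top0.png

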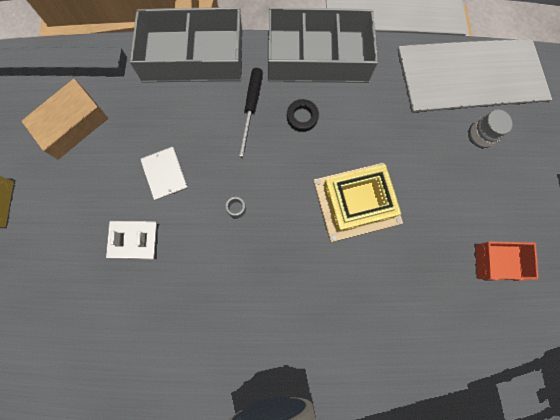

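View pics/scene0.png

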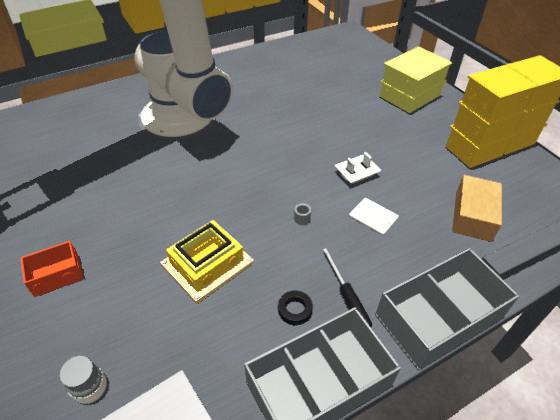

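The top view shows the cap at about (132,240) with its tabs at (119,239) and (142,239). The plain plate is at (163,172), and the box is at (358,200) with the black seal frame inside it. In the scene view the cap is at (358,168) and the box at (207,255).

```bash
cat > h.py <<'E'
import cv2, numpy as np
def K(c):
    f=c["frame"].shape[0]/2/np.tan(np.radians(c["vertical_fov"]/2)); return np.array([[f,0,c["cx"]],[0,f,c["cy"]],[0,0,1]])
def rays(c,px,s=None):
    u=cv2.undistortPoints(np.float64(px).reshape(-1,1,2),K(c),np.float64(c["distortion"])).reshape(-1,2)
    d=np.c_[u,np.ones(len(u))]
    if "mount" in c:
        M=np.array(c["mount"]); R=s["tool_rot"]; return s["ee_pos"]+R@M[:3,3],d@(R@M[:3,:3]).T
    return np.array(c["xyz"]),d@np.array(c["attitude"]).T
def plane(c,px,z,s=None):
    o,d=rays(c,px,s); return o+d*((z-o[2])/d[:,2])[:,None]
def proj(c,P,s=None):
    M=np.eye(4)
    if "mount" in c:
        T=np.eye(4);T[:3,:3]=s["tool_rot"];T[:3,3]=s["ee_pos"];M=T@np.array(c["mount"])
    else: M[:3,:3]=c["attitude"];M[:3,3]=c["xyz"]
    q=(np.float64(P)-M[:3,3])@M[:3,:3]
    return cv2.projectPoints(q.reshape(-1,1,3),np.zeros(3),np.zeros(3),K(c),np.float64(c["distortion"]))[0].reshape(-1,2)
def meet(o1,d1,o2,d2):
    d1=d1/np.linalg.norm(d1);d2=d2/np.linalg.norm(d2)
    A=2*np.eye(3)-np.outer(d1,d1)-np.outer(d2,d2)
    p=np.linalg.solve(A,(np.eye(3)-np.outer(d1,d1))@o1+(np.eye(3)-np.outer(d2,d2))@o2)
    return p,np.linalg.norm(np.cross(d1,p-o1))*2
def blobs(m,win,amin=30):
    x0,y0,x1,y1=win; k=np.zeros_like(m);k[y0:y1,x0:x1]=m[y0:y1,x0:x1]
    cs,_=cv2.findContours(k,cv2.RETR_EXTERNAL,cv2.CHAIN_APPROX_NONE)
    return sorted([c for c in cs if cv2.contourArea(c)>amin],key=cv2.contourArea,reverse=True)
def rect(P):  # world points -> centre, sizes, angle of long side
    (c,wh,a)=cv2.minAreaRect(np.float32(P[:,:2]*1000)); w,h=wh
    if w>h: L,S,a=w,h,a
    else: L,S,a=h,w,a+90
    return np.array(c)/1000,L,S,(a+90)%180-90
E
python3 - <<'E'
from h import *
t=np.load("pics/top0.npy",allow_pickle=True).item(); s=np.load("pics/scene0.npy",allow_pickle=True).item()
def masks(c):
    h=cv2.cvtColor(c["frame"],cv2.COLOR_RGB2HSV); return h
ht,hs=masks(t),masks(s)
wt=cv2.inRange(ht,(0,0,185),(180,40,255)); wsn=cv2.inRange(hs,(0,0,185),(180,40,255))
b=blobs(wt,(95,200,175,280))[0]; print("cap",rect(plane(t,b[:,0],.024)),cv2.boundingRect(b))
bl=cv2.inRange(ht,(0,0,0),(180,255,45)); bs=cv2.inRange(hs,(0,0,0),(180,255,45))
B=blobs(bl,(325,165,395,225))[0]; S=blobs(bs,(170,220,240,275))[0]
print(cv2.boundingRect(B),cv2.boundingRect(S))
for z in(.066,.0735,.081):
    print(z,rect(plane(t,B[:,0],z)),rect(plane(s,S[:,0],z)))
y=cv2.inRange(ht,(8,40,60),(40,255,255)); Y=blobs(y,(300,150,415,250))[0]
print("board+",rect(plane(t,Y[:,0],.012)))
q=cv2.approxPolyDP(cv2.convexHull(Y),4,True)[:,0];print(q.tolist(),np.round(plane(t,q,.012),3).tolist())
E
```

```text
cap (array([0.47013034, 0.31388382]), 93.99588775634766, 72.15782928466797, 89.31137084960938) (106, 221, 50, 38)Traceback (most recent call last):
  File "<stdin>", line 9, in <module>
IndexError: list index out of range
```

```bash
python3 - <<'E'
from h import *
t=np.load("pics/top0.npy",allow_pickle=True).item(); s=np.load("pics/scene0.npy",allow_pickle=True).item()
r={}
for n,c,w in(("t",t,(325,165,400,225)),("s",s,(165,215,245,280))):
    g=c["frame"].max(2); m=cv2.inRange(g,0,80)
    for b in blobs(m,w,15)[:3]:
        b=cv2.convexHull(b); print(n,cv2.boundingRect(b),cv2.contourArea(b),[(z,*np.round(np.hstack(rect(plane(c,b[:,0],z))),4)) for z in(.066,.0735,.081)])
h=cv2.cvtColor(t["frame"],cv2.COLOR_RGB2HSV)
y=cv2.inRange(h,(8,40,60),(40,255,255)); Y=blobs(y,(300,150,415,250))[0]
q=cv2.approxPolyDP(cv2.convexHull(Y),4,True)[:,0];print(q.tolist(),np.round(plane(t,q,.012),3).tolist(),rect(plane(t,Y[:,0],.012)))
print(h[200,335:400,2].tolist())
E
```

```text
t (338, 173, 55, 45) 1653.0 [(0.066, np.float64(0.5518), np.float64(-0.1334), np.float64(88.8755), np.float64(67.9724), np.float64(-75.9181)), (0.0735, np.float64(0.55), np.float64(-0.1315), np.float64(87.9245), np.float64(67.2451), np.float64(-75.9181)), (0.081, np.float64(0.5482), np.float64(-0.1296), np.float64(86.9736), np.float64(66.5178), np.float64(-75.9181))]
s (176, 224, 55, 43) 1214.5 [(0.066, np.float64(0.5504), np.float64(-0.1319), np.float64(89.5528), np.float64(72.0204), np.float64(-75.5489)), (0.0735, np.float64(0.5564), np.float64(-0.1333), np.float64(88.5963), np.float64(71.2511), np.float64(-75.5489)), (0.081, np.float64(0.5624), np.float64(-0.1348), np.float64(87.6397), np.float64(70.4818), np.float64(-75.5489))]
[[383, 162], [402, 223], [330, 241], [313, 180]] [[0.632, -0.188, 0.012], [0.506, -0.22, 0.012], [0.47, -0.074, 0.012], [0.593, -0.043, 0.012]] (array([ 0.55054401, -0.13315466]), 155.77639770507812, 132.58114624023438, -75.75157165527344)
[250, 251, 211, 127, 213, 253, 213, 81, 40, 59, 161, 237, 250, 247, 245, 245, 246, 245, 246, 246, 245, 246, 244, 245, 245, 245, 245, 245, 245, 244, 244, 244, 244, 244, 244, 243, 242, 244, 244, 244, 247, 243, 140, 114, 121, 122, 116, 117, 130, 145, 129, 136, 93, 37, 46, 46, 117, 222, 246, 248, 254, 223, 149, 116, 111]
```

Both measurements fit the given sizes: the cap outline is 94.0 x 72.2 mm at (0.470, 0.314) with y at 89.3°, and the box centre is about (0.551, -0.133) with y at about -75.8°. I'll move above the cap and keep the gripper open.

```bash
python3 -m jog '[[0,0,0,0.1],[0,0,0,0.1],[0,0,0,0.1],[-0.028,-0.028,0,0],[-0.028,-0.028,0,0],[-0.028,-0.028,0,0],[-0.028,-0.028,0,0],[-0.028,-0.028,0,0],[-0.028,-0.028,0,0],[-0.028,-0.028,0,0],[-0.028,-0.028,0,0],[-0.028,-0.028,0,0]]' 1 40
python3 -m jog '[[-0.04,0,0,0],[-0.04,0,0,0],[-0.04,0,0,0],[-0.04,0,0,0],[-0.04,0,0,0],[-0.04,0,0,0],[-0.04,0,0,0],[-0.04,0,0,0],[-0.04,0,0,0],[-0.04,0,0,0],[-0.04,0,0,0],[-0.04,0,0,0]]'
python3 -m jog '[[-0.04,0,0,0],[-0.04,0,0,0],[-0.04,-0.02,0,0],[-0.02,0,0,0],[0,0,0,0],[0,0,0,0]]'
python3 - <<'E'
from station import monitor, imaging
import cv2, numpy as np
s=monitor.observe(); c=imaging.capture("wrist"); c["s"]=s
np.save("pics/w1.npy",c,allow_pickle=True); cv2.imwrite("pics/w1.png",c["frame"][:,:,::-1])
print({k:v for k,v in c.items() if k!="frame"})
E
```

```text
time: 1.1
ee_pos: [0.4253, -0.326, 0.2309]
tool_rot: [[-0.015, -1.0, -0.0], [-1.0, 0.015, 0.0], [-0.0, 0.0, -1.0]]
contact_force: [0.3, -0.8, -0.3]
finger_gap: 0.998
time: 2.1
ee_pos: [0.431, 0.1542, 0.2311]
tool_rot: [[-0.015, -1.0, 0.0], [-1.0, 0.015, -0.0], [0.0, -0.0, -1.0]]
contact_force: [1.1, 0.1, 0.6]
finger_gap: 1.0
time: 2.6
ee_pos: [0.452, 0.2898, 0.2301]
tool_rot: [[-0.013, -1.0, -0.002], [-1.0, 0.013, -0.001], [0.002, 0.002, -1.0]]
contact_force: [0.1, -1.0, 0.6]
finger_gap: 0.999
{'vertical_fov': 58.65548993998509, 'cx': 280.2310552365011, 'cy': 210.005314189025, 'distortion': array([-0.09577789,  0.        ,  0.        ,  0.        ,  0.        ]), 'mount': array([[ 9.99999109e-01, -1.16512671e-04, -1.32977278e-03,
        -1.02783482e-03],
       [ 5.33445930e-04,  9.48061155e-01,  3.18087665e-01,
        -8.20329241e-02],
       [ 1.22364467e-03, -3.18088091e-01,  9.48060372e-01,
        -1.42555421e-01],
       [ 0.00000000e+00,  0.00000000e+00,  0.00000000e+00,
         1.00000000e+00]]), 's': {'time': 2.6, 'qpos': array([ 2.90512085e+01, -4.40092874e+00,  8.02953079e+01, -1.89664933e-02,
        1.04248004e+02,  1.19801391e+02]), 'qvel': array([-2.15403248, -2.29116613,  0.77320387, -0.40347172,  0.30977555,
       -0.46245953]), 'tau': array([  1.16925079, -37.34287977, -41.98085189,   0.18860368,
        -0.11415316,   0.10835957]), 'ee_pos': array([0.45196465, 0.2898247 , 0.2301363 ]), 'tool_rot': array([[-0.01317232, -0.99991121, -0.00201661],
       [-0.9999121 ,  0.01317533, -0.0014872 ],
       [ 0.00151364,  0.00199684, -0.99999686]]), 'contact_force': array([ 0.06932773, -1.01091793,  0.60682006]), 'ft_torque': array([ 0.00637956, -0.00271783,  0.03916755]), 'finger_gap': 0.9988027272498979}}
```

View pics/w1.png

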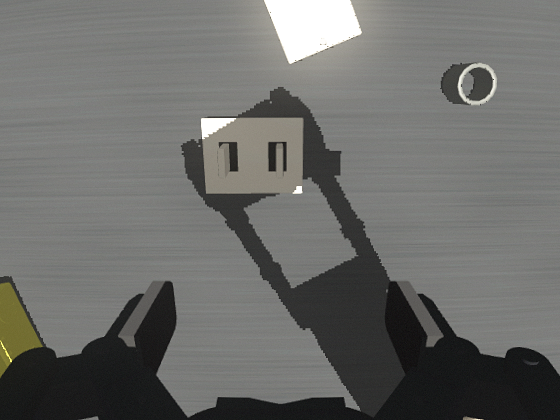

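The wrist view shows the cap flange at about (203..303, 117..194), half in shadow, with tabs at (230,158) and (278,158). I'll measure it here.

```bash
python3 - <<'E'
from h import *
from station import monitor
c=np.load("pics/w1.npy",allow_pickle=True).item(); s=c["s"]
h=cv2.cvtColor(c["frame"],cv2.COLOR_RGB2HSV); print(h[150,250],h[150,320],h[150,165],h[120,206])
m=cv2.inRange(h[...,2],128,255)
for th in(125,140,150):
    m=cv2.inRange(h[...,2],th,255)
    for b in blobs(m,(190,105,315,205),500)[:1]:
        b=cv2.convexHull(b);print(th,cv2.boundingRect(b),rect(plane(c,b[:,0],.024,s)))
s=monitor.observe(); print(s["ee_pos"])
for p in([.4701,.3139,.024],): print(proj(c,p,c["s"]))
E
```

```text
[ 21  33 146] [30 10 52] [ 38   8 124] [  0   0 255]
125 (190, 105, 125, 99) (array([0.47091202, 0.31617102]), 117.66121673583984, 92.80592346191406, 88.72308349609375)
140 (201, 118, 102, 76) (array([0.4701716 , 0.31690939]), 94.73822021484375, 71.36873626708984, 88.99893188476562)
[0.45214892 0.28894506 0.23071761]
[[255.64082853 156.43872801]]
```

```bash
python3 -m jog '[[-0.0266,-0.0176,0,0],[0,0,0.04,0],[0,0,0.04,0],[0,0,0.04,0],[0,0,0.04,0],[0,0,0,0],[0,0,0,0],[0,0,0,0]]' 1 40
```

```text
time: 3.32
ee_pos: [0.4717, 0.3153, 0.0745]
tool_rot: [[-0.016, -1.0, 0.003], [-1.0, 0.016, 0.002], [-0.002, -0.003, -1.0]]
contact_force: [0.2, 0.3, 0.9]
finger_gap: 0.998
```

```bash
python3 -m jog '[[0,0,0.022,0],[0,0,0.022,0],[0,0,0,0],[0,0,0,0],[0,0,0,0]]' 1 40; python3 - <<'E'
from station import monitor, imaging
import cv2, numpy as np
c=imaging.capture("wrist"); cv2.imwrite("pics/w2.png",c["frame"][:,:,::-1]); s=monitor.observe(); print(s["ee_pos"],s["contact_force"])
E
```

```text
time: 3.73
ee_pos: [0.472, 0.3163, 0.0309]
tool_rot: [[-0.015, -1.0, 0.004], [-1.0, 0.015, 0.002], [-0.002, -0.004, -1.0]]
contact_force: [-0.2, 1.0, 0.3]
finger_gap: 1.003
[0.47206307 0.31639346 0.03085322] [ 0.46819825 -0.11818828 -0.41629938]
```

View pics/w2.png

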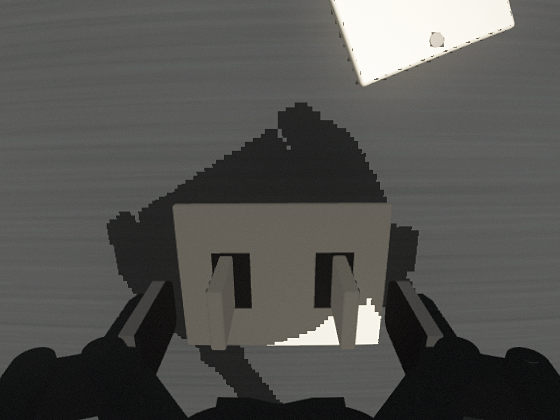

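The tabs at about (222,300) and (345,300) sit evenly between the pads at 175 and 388. The flange corners are near (173,205), (391,203), (380,345) and (185,345).

```bash
python3 - <<'E'
from h import *
from station import monitor
c=np.load("pics/w1.npy",allow_pickle=True).item(); s=monitor.observe()
P=plane(c,[[173,205],[391,203],[381,345],[186,345]],.024,s); print(np.round(P,4),rect(P))
E
```

```text
[[0.5069 0.3626 0.024 ]
 [0.5064 0.2703 0.024 ]
 [0.4336 0.2689 0.024 ]
 [0.4349 0.3645 0.024 ]] (array([0.47063141, 0.31620114]), 95.59656524658203, 72.77771759033203, 89.22184753417969)
```

```bash
python3 -m jog '[[0,0.0015,0.005,0],[0,0,0,0],[0,0,0,0]]' 1 40; python3 -m jog '[[0,0,0,0],[0,0,0,0],[0,0,0,0],[0,0,0,0],[0,0,0,0],[0,0,0,0],[0,0,0,0],[0,0,0,0]]' -1 40;  python3 -m jog '[[0,0,0,0],[0,0,0,0],[0,0,0,0]]'
```

```text
time: 4.03
ee_pos: [0.4689, 0.3156, 0.0227]
tool_rot: [[-0.015, -1.0, 0.0], [-1.0, 0.015, 0.0], [-0.0, -0.0, -1.0]]
contact_force: [-0.3, 0.2, -0.1]
finger_gap: 1.003
time: 4.7
ee_pos: [0.4698, 0.316, 0.0246]
tool_rot: [[-0.015, -1.0, 0.003], [-1.0, 0.015, 0.001], [-0.001, -0.002, -1.0]]
contact_force: [-1.9, -0.5, 9.1]
finger_gap: 0.481
time: 4.95
ee_pos: [0.4698, 0.316, 0.0246]
tool_rot: [[-0.015, -1.0, 0.003], [-1.0, 0.015, 0.001], [-0.001, -0.003, -1.0]]
contact_force: [-0.6, -0.8, 9.3]
finger_gap: 0.48
```

```bash
python3 -m jog '[[0,0,-0.01,0],[0,0,-0.02,0],[0,0,-0.03,0],[0,0,-0.03,0],[0,0,-0.03,0],[0,0,-0.02,0],[0,0,0,0],[0,0,0,0],[0,0,0,0]]'; python3 - <<'E'
from station import monitor, imaging
import cv2, numpy as np
s=monitor.observe(); c=imaging.capture("wrist"); c["s"]=s; np.save("pics/w3.npy",c,allow_pickle=True); cv2.imwrite("pics/w3.png",c["frame"][:,:,::-1]);  print(s["ee_pos"],s["contact_force"],s["finger_gap"])
E
```

```text
time: 5.7
ee_pos: [0.4684, 0.3153, 0.1609]
tool_rot: [[-0.015, -1.0, -0.002], [-1.0, 0.015, -0.001], [0.001, 0.002, -1.0]]
contact_force: [0.3, 0.3, -1.2]
finger_gap: 0.485
[0.4684297  0.31528239 0.16085526] [ 0.28301332  0.32990053 -1.23306326] 0.4845104863963727
```

View pics/w3.png

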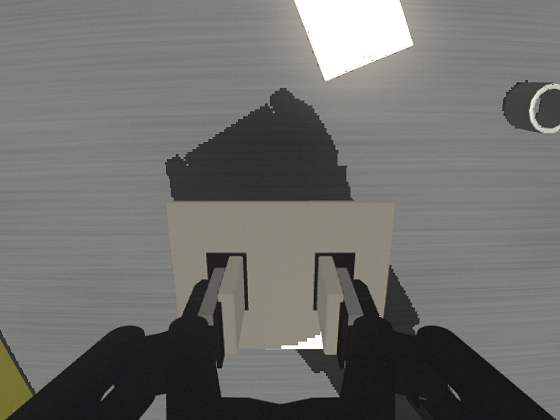

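The cap is held level with both tabs pinched, and the far flange corners are at about (167,203) and (394,203). I'll move it beside the box, turned to the box's angle, so the camera looks almost straight down on the mouth.

```bash
python3 -m jog '[[0.02,0,-0.01,0],[0.035,0,-0.01,0],[0.04,0,-0.01,0],[0.04,0,-0.01,0],[0.04,0,0,0],[0.04,0,0,0],[0.04,0,0,0],[0.04,0,0,0],[0.04,0,0,0],[0.04,0,0,0],[0.04,0,0,0],[0.033,0,0,0]]'
python3 -m jog '[[0.02,0,0,0],[0,0,0,-0.0877],[0,0,0,-0.0877],[0,0,0,-0.0877],[0,0,0,0],[0,0,0,0],[0,0,0,0],[0,0,0,0]]'; python3 - <<'E'
from station import monitor, imaging
import cv2, numpy as np
s=monitor.observe(); c=imaging.capture("wrist"); s2=monitor.observe(); c["s"]=s; np.save("pics/w4.npy",c,allow_pickle=True); cv2.imwrite("pics/w4.png",c["frame"][:,:,::-1]);  print(s["ee_pos"],s2["ee_pos"],s["contact_force"],s["finger_gap"])
E
```

```text
time: 6.75
ee_pos: [0.4609, -0.1348, 0.2002]
tool_rot: [[-0.016, -1.0, -0.003], [-1.0, 0.016, 0.001], [-0.001, 0.003, -1.0]]
contact_force: [-0.1, -0.6, -1.2]
finger_gap: 0.48
time: 7.42
ee_pos: [0.4616, -0.1522, 0.2017]
tool_rot: [[0.244, -0.97, -0.001], [-0.97, -0.244, 0.0], [-0.001, 0.001, -1.0]]
contact_force: [0.2, -0.7, -0.6]
finger_gap: 0.481
[ 0.46164152 -0.1521523   0.20167874] [ 0.46170552 -0.15217032  0.20190836] [ 0.15279101 -0.72416388 -0.57326643] 0.4810283227624843
```

View pics/w4.png

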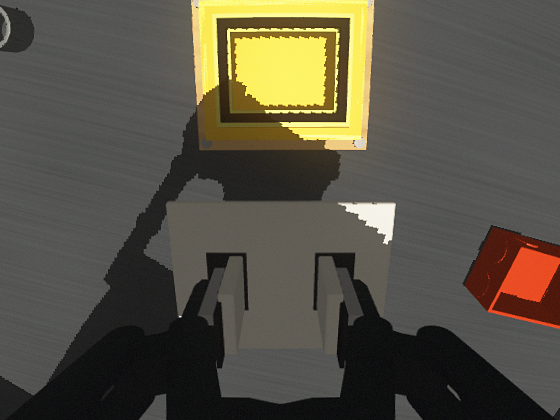

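The black seal frame shows cleanly at about (217..354, 18..124), and the cap's far flange edge is at row 203, columns 167..395. I'll work out both in tool axes.

```bash
python3 - <<'E'
from h import *
I={"ee_pos":np.zeros(3),"tool_rot":np.eye(3)}
c=np.load("pics/w4.npy",allow_pickle=True).item(); s=c["s"]; f=c["frame"]
m=cv2.inRange(f.max(2),0,60)
m[:, :205]=0; b=[x for x in blobs(m,(205,5,365,135),100)]
for x in b[:3]: print(cv2.boundingRect(x),cv2.contourArea(x))
x=b[0]; mr=cv2.minAreaRect(x); print(mr)
for z in(.0655,.0695,.0735,.0775,.0815):
    d=s["ee_pos"][2]-z
    P=plane(c,x[:,0],d,I); print(z,[np.round(v,4) for v in rect(P)], "world",plane(c,[mr[0]],z,s)[0].round(4))
# board lower corners & yellow? cap flange far edge
g=cv2.cvtColor(f,cv2.COLOR_RGB2GRAY).astype(int)
pts=[]
for u in range(240,330,6):
    col=g[190:215,u]; 
    pts.append((u,190+int(np.argmax(np.diff(col)))+.5))
pts=np.array(pts); print(pts[:,1])
L=[];Rr=[]
for v in range(212,290,6):
    r=g[v,155:200]; L.append((155+int(np.argmax(np.diff(r)))+.5,v))
    r=g[v,360:410]; Rr.append((360+int(np.argmin(np.diff(r)))+.5,v))
zf=.0006
E_=plane(c,pts,zf,I); A=plane(c,np.array(L),zf,I); B=plane(c,np.array(Rr),zf,I)
print("far edge y",np.median(E_[:,1]),"slope deg",np.degrees(np.polyfit(E_[:,0],E_[:,1],1)[0]))
for n,Q in(("L",A),("R",B)): print(n,np.median(Q[:,0]),"slope",np.degrees(np.polyfit(Q[:,1],Q[:,0],1)[0]),Q[:,0].round(4))
E
```

```text
(219, 83, 59, 40) 570.0
((239.6053466796875, 114.40570831298828), (68.46581268310547, 32.86052322387695), 35.639808654785156)
0.0655 [array([-0.0244, -0.0707]), np.float64(41.7877), np.float64(27.6279), np.float64(0.4278)] world [ 0.5145 -0.1069  0.0655]
0.0695 [array([-0.0241, -0.0709]), np.float64(41.188), np.float64(27.2314), np.float64(0.4274)] world [ 0.5149 -0.1072  0.0695]
0.0735 [array([-0.0238, -0.071 ]), np.float64(40.5883), np.float64(26.8349), np.float64(0.4277)] world [ 0.5153 -0.1076  0.0735]
0.0775 [array([-0.0234, -0.0712]), np.float64(39.9886), np.float64(26.4384), np.float64(0.4276)] world [ 0.5157 -0.1079  0.0775]
0.0815 [array([-0.0231, -0.0714]), np.float64(39.389), np.float64(26.0419), np.float64(0.4278)] world [ 0.5161 -0.1083  0.0815]
[200.5 200.5 200.5 200.5 200.5 200.5 200.5 200.5 200.5 200.5 200.5 200.5
 200.5 199.5 190.5]
far edge y -0.03832535970382425 slope deg -2.6723049357225594
L -0.04777164380470206 slope 1.2417866740454924 [-0.0476 -0.0491 -0.0506 -0.0522 -0.0482 -0.0476 -0.0475 -0.0473 -0.0546
 -0.051  -0.0478 -0.0476 -0.0475]
R 0.04541221700822315 slope 0.10883271497621641 [0.0455 0.0454 0.0456 0.0455 0.0453 0.0439 0.0454 0.0457 0.0451 0.0458
 0.0457 0.0451 0.0454]
```

```bash
python3 - <<'E'
from h import *
I={"ee_pos":np.zeros(3),"tool_rot":np.eye(3)}
c=np.load("pics/w4.npy",allow_pickle=True).item(); s=c["s"]; f=c["frame"]
hs=cv2.cvtColor(f,cv2.COLOR_RGB2HSV)
print(f[70,210:236].tolist()); print(f[70,332:362].tolist()); print(f[10:24,285].tolist()); print(f[108:130,285].tolist())
for th in(60,80,100):
    m=cv2.inRange(f.max(2),0,th)
    for x in blobs(m,(208,8,362,132),100)[:1]:
        x=cv2.convexHull(x);print(th,cv2.boundingRect(x),cv2.contourArea(x))
        for z in(.0655,.0695,.0735,.0775,.0815):
            print(z,[np.round(v,4) for v in rect(plane(c,x[:,0],s["ee_pos"][2]-z,I))])
print(f[195:212,270].tolist())
print(plane(c,[[270,200.5],[240,200.5],[300,200.5]],.0046,I),plane(c,[[270,203.5]],.0006,I))
E
```

```text
[[251, 234, 82], [252, 236, 88], [252, 236, 84], [252, 237, 89], [251, 243, 118], [250, 248, 150], [252, 250, 149], [255, 251, 141], [159, 147, 78], [62, 49, 32], [71, 54, 34], [73, 56, 37], [75, 59, 37], [73, 58, 37], [75, 57, 38], [77, 59, 38], [69, 51, 31], [73, 55, 26], [224, 212, 104], [255, 255, 159], [249, 244, 136], [178, 162, 72], [115, 86, 30], [125, 94, 28], [117, 86, 25], [250, 216, 76]]
[[129, 95, 29], [126, 93, 26], [131, 108, 39], [230, 218, 107], [255, 255, 167], [255, 255, 155], [149, 132, 61], [75, 51, 24], [86, 66, 38], [86, 63, 39], [85, 63, 38], [80, 62, 35], [84, 65, 37], [81, 60, 36], [78, 59, 33], [90, 72, 42], [234, 222, 114], [255, 255, 159], [252, 250, 157], [252, 249, 151], [252, 244, 114], [253, 240, 92], [253, 239, 95], [253, 239, 93], [253, 239, 93], [253, 239, 93], [253, 239, 92], [253, 238, 93], [253, 239, 94], [253, 238, 92]]
[[253, 240, 92], [253, 240, 94], [253, 242, 101], [252, 249, 148], [252, 250, 155], [254, 252, 156], [255, 255, 159], [123, 104, 55], [91, 71, 34], [98, 78, 39], [98, 78, 38], [98, 76, 38], [96, 74, 38], [99, 77, 39]]
[[123, 90,
[... 1568 characters left out ...]
-0.3424)]
0.0735 [array([-0.0009, -0.0907]), np.float64(91.7726), np.float64(72.8954), np.float64(-0.3424)]
0.0775 [array([-0.0009, -0.0906]), np.float64(90.4167), np.float64(71.8184), np.float64(-0.3424)]
0.0815 [array([-0.0009, -0.0905]), np.float64(89.0608), np.float64(70.7414), np.float64(-0.3424)]
[[34, 33, 31], [36, 38, 36], [34, 34, 31], [35, 34, 34], [34, 35, 33], [46, 47, 43], [72, 69, 64], [92, 88, 79], [96, 91, 84], [98, 94, 86], [96, 92, 82], [91, 90, 81], [96, 91, 83], [96, 92, 84], [98, 95, 86], [96, 91, 83], [96, 93, 85]]
[[-0.00534435 -0.03709696  0.0046    ]
 [-0.01771603 -0.0371031   0.0046    ]
 [ 0.00700921 -0.03709589  0.0046    ]] [[-0.00523569 -0.03706522  0.0006    ]]
```

```bash
python3 - <<'E'
from h import *
I={"ee_pos":np.zeros(3),"tool_rot":np.eye(3)}
c=np.load("pics/w4.npy",allow_pickle=True).item(); s=c["s"]; g=cv2.cvtColor(c["frame"],cv2.COLOR_RGB2GRAY).astype(float)
def cross(a,i0,sgn): # first subpixel crossing of level 140 scanning
    lev=140
    for i in range(len(a)-1):
        if (a[i]-lev)*(a[i+1]-lev)<0 and (a[i+1]-a[i])*sgn>0: return i0+i+(lev-a[i])/(a[i+1]-a[i])
L=[(cross(g[v,213:226],213,-1),v) for v in range(28,112,4)]
R=[(cross(g[v,343:354],343,1),v) for v in range(28,80,4)]
T=[(u,cross(g[12:24,u],12,-1)) for u in range(228,340,4)]
B=[(u,cross(g[117:126,u],117,1)) for u in range(228,340,4)]
for z in(.0655,.0695,.0735,.0775):
    d=s["ee_pos"][2]-z; o=[]
    for e,k in((L,0),(R,0),(T,1),(B,1)):
        P=plane(c,[p for p in e if None not in p],d,I); q=np.polyfit(P[:,1-k],P[:,k],1); o.append((np.median(P[:,k]),np.degrees(q[0])))
    o=np.array(o); print(z,"ctr",o[:2,0].mean().round(4),o[2:,0].mean().round(4),"size",(o[1,0]-o[0,0]).round(4),(o[3,0]-o[2,0]).round(4),"ang",o[:,1].round(2),"world",(s["ee_pos"]+s["tool_rot"]@[o[:2,0].mean(),o[2:,0].mean(),d])[:2].round(4))
E
```

```text
0.0655 ctr 0.0005 -0.093 size 0.092 0.0715 ang [-0.   -0.22 -0.09 -0.13] world [ 0.5518 -0.1299]
0.0695 ctr 0.0005 -0.0928 size 0.0907 0.0705 ang [-0.   -0.22 -0.09 -0.13] world [ 0.5517 -0.1299]
0.0735 ctr 0.0005 -0.0927 size 0.0893 0.0694 ang [-0.   -0.22 -0.09 -0.13] world [ 0.5515 -0.1299]
0.0775 ctr 0.0005 -0.0925 size 0.088 0.0684 ang [-0.   -0.22 -0.09 -0.13] world [ 0.5514 -0.13  ]
```

The frame reads 90 x 70 mm at z ≈ 0.0715, so the rim top is about 0.064, and it is square to the tool. The cap centre is at (-1,-1) mm in tool axes, so I need x +1.5 mm and y -91.7 mm.

```bash
python3 -m jog '[[0,-0.0305,0,0],[0.0015,-0.0307,0,0],[0,-0.0305,0,0],[0,0,0,0],[0,0,0.03,0],[0,0,0.035,0],[0,0,0.025,0],[0,0,0.005,0],[0,0,0,0],[0,0,0,0],[0,0,0,0],[0,0,0,0]]'; python3 - <<'E'
from station import monitor, imaging
import cv2, numpy as np
s=monitor.observe(); print(s["ee_pos"],s["contact_force"])
c=imaging.capture("top"); d=imaging.capture("scene"); a=cv2.resize(c["frame"][130:250,290:430],None,fx=3,fy=3); b=cv2.resize(d["frame"][150:290,130:280],None,fx=2.57,fy=2.57); b=b[:360]
cv2.imwrite("pics/m5.png",np.hstack([a,b])[:,:,::-1])
E
```

```text
time: 8.47
ee_pos: [0.5522, -0.1318, 0.1101]
tool_rot: [[0.245, -0.969, 0.004], [-0.969, -0.245, -0.001], [0.002, -0.004, -1.0]]
contact_force: [-0.7, -0.2, -1.2]
finger_gap: 0.479
[ 0.55221989 -0.13176526  0.11014895] [-0.72218939 -0.17449415 -1.17275357]
```

View pics/m5.png

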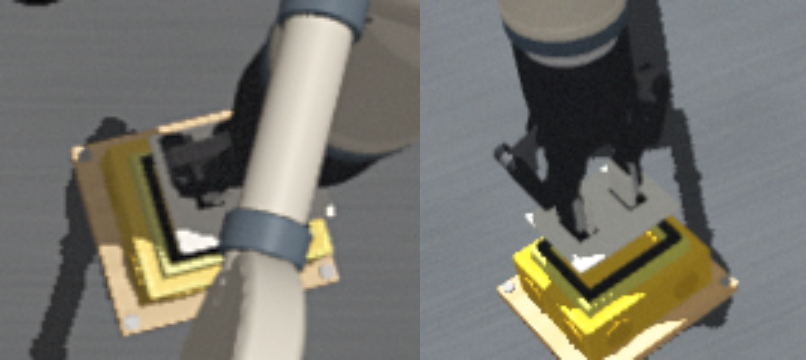

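The cap sits squarely over the frame in both views. I'll come down slowly and watch the force.

```bash
python3 -m jog '[[0,0,0,0],[0,0,0,0]]';  python3 -m jog '[[0,0.0007,0.004,0],[0,0,0.004,0],[0,0,0.004,0],[0,0,0,0],[0,0,0,0]]'; python3 -m jog '[[0,0,0.003,0],[0,0,0.003,0],[0,0,0,0],[0,0,0,0]]'
```

```text
time: 8.73
ee_pos: [0.5513, -0.1315, 0.1079]
tool_rot: [[0.245, -0.969, 0.001], [-0.969, -0.245, -0.0], [0.001, -0.001, -1.0]]
contact_force: [0.2, 0.5, -0.8]
finger_gap: 0.483
time: 9.15
ee_pos: [0.55, -0.1314, 0.0945]
tool_rot: [[0.245, -0.969, -0.001], [-0.969, -0.245, 0.0], [-0.001, 0.001, -1.0]]
contact_force: [-0.2, -0.3, -0.8]
finger_gap: 0.486
time: 9.48
ee_pos: [0.5502, -0.1315, 0.089]
tool_rot: [[0.245, -0.969, -0.001], [-0.969, -0.245, 0.0], [-0.0, 0.0, -1.0]]
contact_force: [1.0, -0.5, -1.0]
finger_gap: 0.485
```

```bash
python3 -m jog '[[0,-0.0005,0.002,0],[0,0,0.002,0],[0,0,0,0],[0,0,0,0]]'; python3 -m jog '[[0,0,0.002,0],[0,0,0.002,0],[0,0,0,0],[0,0,0,0]]'; python3 -m jog '[[0,0,0.0015,0],[0,0,0.0015,0],[0,0,0,0],[0,0,0,0]]'
```

```text
time: 9.82
ee_pos: [0.5508, -0.1314, 0.0851]
tool_rot: [[0.245, -0.969, -0.0], [-0.969, -0.245, 0.0], [-0.0, 0.0, -1.0]]
contact_force: [0.3, 0.5, -0.8]
finger_gap: 0.48
time: 10.15
ee_pos: [0.5507, -0.1314, 0.081]
tool_rot: [[0.245, -0.969, -0.0], [-0.969, -0.245, 0.0], [-0.0, 0.0, -1.0]]
contact_force: [-0.2, -0.4, -1.1]
finger_gap: 0.481
time: 10.48
ee_pos: [0.5508, -0.1314, 0.0781]
tool_rot: [[0.245, -0.969, -0.0], [-0.969, -0.245, 0.0], [-0.0, 0.0, -1.0]]
contact_force: [-0.2, 0.7, -1.0]
finger_gap: 0.481
```

```bash
python3 -m jog '[[0,0,0.0015,0],[0,0,0,0],[0,0,0,0]]'; python3 -m jog '[[0,0,0.0015,0],[0,0,0,0],[0,0,0,0]]'; python3 -m jog '[[0,0,0.0015,0],[0,0,0,0],[0,0,0,0]]'
```

```text
time: 10.73
ee_pos: [0.551, -0.1314, 0.0771]
tool_rot: [[0.245, -0.969, 0.001], [-0.969, -0.245, -0.0], [0.0, -0.001, -1.0]]
contact_force: [-0.0, -0.4, -0.0]
finger_gap: 0.481
time: 10.98
ee_pos: [0.5511, -0.1314, 0.0759]
tool_rot: [[0.245, -0.969, 0.001], [-0.969, -0.245, -0.0], [0.0, -0.001, -1.0]]
contact_force: [-0.6, -0.1, 3.9]
finger_gap: 0.479
time: 11.23
ee_pos: [0.5511, -0.1314, 0.0745]
tool_rot: [[0.245, -0.969, 0.001], [-0.969, -0.245, -0.0], [0.0, -0.001, -1.0]]
contact_force: [-1.6, 0.2, 6.2]
finger_gap: 0.479
```

The seal contact begins at z ≈ 0.0770 and follows the spring curve, now about 7 N or roughly 2.6 mm. I'll go on to about 12 N.

```bash
python3 -m jog '[[0,0,0.0015,0],[0,0,0,0],[0,0,0,0]]'; python3 -m jog '[[0,0,0.001,0],[0,0,0,0],[0,0,0,0],[0,0,0,0]]'
```

```text
time: 11.48
ee_pos: [0.5511, -0.1314, 0.0734]
tool_rot: [[0.245, -0.969, 0.001], [-0.969, -0.245, -0.0], [0.001, -0.001, -1.0]]
contact_force: [-3.1, 0.3, 7.6]
finger_gap: 0.482
time: 11.82
ee_pos: [0.5512, -0.1314, 0.0727]
tool_rot: [[0.245, -0.969, 0.001], [-0.969, -0.245, -0.0], [0.001, -0.001, -1.0]]
contact_force: [-2.9, 0.0, 8.8]
finger_gap: 0.478
```

```bash
python3 -m jog '[[0,0.0005,0.001,0],[0,0,0,0],[0,0,0,0]]'; python3 -m jog '[[0,0,0.001,0],[0,0,0,0],[0,0,0,0],[0,0,0,0]]'
```

```text
time: 12.07
ee_pos: [0.5511, -0.1314, 0.0721]
tool_rot: [[0.246, -0.969, 0.002], [-0.969, -0.246, -0.0], [0.001, -0.002, -1.0]]
contact_force: [-1.4, 1.3, 9.8]
finger_gap: 0.48
time: 12.4
ee_pos: [0.5511, -0.1315, 0.0714]
tool_rot: [[0.246, -0.969, 0.003], [-0.969, -0.246, -0.0], [0.001, -0.002, -1.0]]
contact_force: [-2.6, 1.2, 10.6]
finger_gap: 0.484
```

```bash
python3 -m jog '[[0,0,0.0007,0],[0,0,0,0],[0,0,0,0],[0,0,0,0]]'; python3 -m jog '[[0,0,0,0],[0,0,0,0],[0,0,0,0]]' 0.04;  python3 -m jog '[[0,0,0,0],[0,0,0,0],[0,0,0,0]]' 0.08
```

```text
time: 12.73
ee_pos: [0.5511, -0.1315, 0.0709]
tool_rot: [[0.246, -0.969, 0.003], [-0.969, -0.246, -0.0], [0.001, -0.003, -1.0]]
contact_force: [-2.5, 1.5, 11.4]
finger_gap: 0.478
time: 12.98
ee_pos: [0.5512, -0.1318, 0.0707]
tool_rot: [[0.245, -0.969, 0.003], [-0.969, -0.245, -0.001], [0.002, -0.003, -1.0]]
contact_force: [-1.9, 0.6, 9.8]
finger_gap: 0.522
time: 13.23
ee_pos: [0.5512, -0.1318, 0.0706]
tool_rot: [[0.245, -0.969, 0.003], [-0.969, -0.245, -0.001], [0.002, -0.003, -1.0]]
contact_force: [-1.2, -1.1, 9.7]
finger_gap: 0.54
```

It's holding at about 10.5 N with the tabs partly out. I'll keep opening in steps and keep the pressure on.

```bash
python3 -m jog '[[0,0,0.0007,0],[0,0,0,0],[0,0,0,0]]' 0.12; python3 -m jog '[[0,0,0.0005,0],[0,0,0,0],[0,0,0,0]]' 0.17;  python3 -m jog '[[0,0,0.0005,0],[0,0,0,0],[0,0,0,0]]' 0.22
```

```text
time: 13.48
ee_pos: [0.5512, -0.1319, 0.07]
tool_rot: [[0.245, -0.969, 0.003], [-0.969, -0.245, -0.001], [0.002, -0.003, -1.0]]
contact_force: [-2.6, -0.4, 10.6]
finger_gap: 0.556
time: 13.73
ee_pos: [0.5512, -0.1319, 0.0695]
tool_rot: [[0.245, -0.969, 0.003], [-0.969, -0.245, -0.001], [0.002, -0.003, -1.0]]
contact_force: [-2.4, 0.4, 10.7]
finger_gap: 0.585
time: 13.98
ee_pos: [0.5513, -0.1318, 0.0688]
tool_rot: [[0.245, -0.969, 0.003], [-0.969, -0.245, -0.001], [0.002, -0.003, -1.0]]
contact_force: [-2.0, 0.4, 9.5]
finger_gap: 0.612
```

```bash
python3 -m jog '[[0,0,0.0005,0],[0,0,0,0],[0,0,0,0]]' 0.3; python3 -m jog '[[0,0,0,0],[0,0,0,0],[0,0,0,0]]' 0.4;  python3 -m jog '[[0,0,0,0],[0,0,0,0],[0,0,0,0],[0,0,0,0]]' 0.8; python3 - <<'E'
from station import monitor, imaging
import cv2, numpy as np
s=monitor.observe(); c=imaging.capture("wrist"); c["s"]=s; np.save("pics/w6.npy",c,allow_pickle=True); cv2.imwrite("pics/w6.png",c["frame"][:,:,::-1])
E
```

```text
time: 14.23
ee_pos: [0.5513, -0.1316, 0.0681]
tool_rot: [[0.245, -0.969, 0.003], [-0.969, -0.245, -0.001], [0.001, -0.003, -1.0]]
contact_force: [-1.4, 0.3, 9.0]
finger_gap: 0.648
time: 14.48
ee_pos: [0.5514, -0.1319, 0.0679]
tool_rot: [[0.245, -0.969, 0.003], [-0.969, -0.245, -0.001], [0.002, -0.003, -1.0]]
contact_force: [-1.0, -0.4, 6.8]
finger_gap: 0.7
time: 14.82
ee_pos: [0.55, -0.1314, 0.0655]
tool_rot: [[0.245, -0.969, -0.001], [-0.969, -0.245, 0.0], [-0.001, 0.001, -1.0]]
contact_force: [0.2, 0.0, 0.4]
finger_gap: 0.899
```

View pics/w6.png

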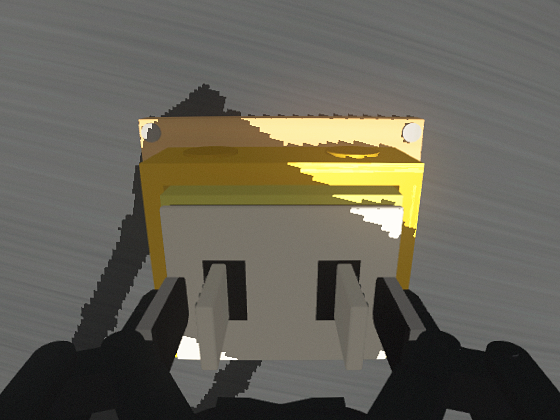

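The tabs stand spread and free of the pads, the flange is level and even with the box edges. I'll retreat upward and check the height and squareness from above.

```bash
python3 -m jog '[[0,0,-0.01,0],[0,0,-0.02,0],[0,0,-0.03,0],[0,0.02,-0.03,0],[0,0.03,-0.02,0],[0,0.03,0,0],[0,0,0,0],[0,0,0,0],[0,0,0,0],[0,0,0,0],[0,0,0,0],[0,0,0,0]]' 1; python3 - <<'E'
from station import monitor, imaging
import cv2, numpy as np
s=monitor.observe(); c=imaging.capture("wrist"); c["s"]=s; np.save("pics/w7.npy",c,allow_pickle=True)
d=imaging.capture("scene"); b=cv2.resize(d["frame"][200:290,160:260],None,fx=2.5,fy=2.5)
f=c["frame"].copy(); f[420-225:,560-250:]=b
cv2.imwrite("pics/w7.png",f[:,:,::-1])
E
```

```text
time: 15.87
ee_pos: [0.4732, -0.1508, 0.1758]
tool_rot: [[0.246, -0.969, -0.001], [-0.969, -0.246, 0.001], [-0.001, 0.001, -1.0]]
contact_force: [0.0, -0.3, 0.7]
finger_gap: 1.002
```

View pics/w7.png

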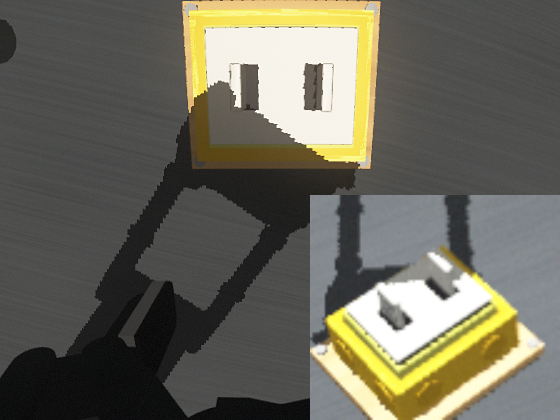

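From above, the flange covers the mouth squarely at (205..358, 27..145). The tabs' outer edges are at columns 230 and 333, and the scene inset shows the cap level. One numeric check of height and centre before handing in.

```bash
python3 - <<'E'
from h import *
I={"ee_pos":np.zeros(3),"tool_rot":np.eye(3)}
c=np.load("pics/w7.npy",allow_pickle=True).item(); s=c["s"]
h=cv2.cvtColor(c["frame"],cv2.COLOR_RGB2HSV)
m=cv2.inRange(h,(0,0,60),(180,75,255))
b=max(blobs(m,(196,18,366,150),500),key=cv2.contourArea); b=cv2.convexHull(b); print(cv2.boundingRect(b))
for z in(.0715,.074,.0765,.079):
    d=s["ee_pos"][2]-z; P=plane(c,b[:,0],d,I); ce,L,S,a=rect(P); print(z,L,S,a,(s["ee_pos"]+s["tool_rot"]@[*ce,d])[:2].round(4))
zt=s["ee_pos"][2]-.106; print("tabs mm",plane(c,[[230,85],[333,85]],zt,I)[:,0]*1000)
E
```

```text
(205, 27, 153, 118)
0.0715 94.59680938720703 72.22884368896484 -0.00792694091796875 [ 0.5521 -0.1299]
0.074 93.63861846923828 71.49720764160156 -0.00792694091796875 [ 0.5521 -0.1299]
0.0765 92.68042755126953 70.76559448242188 -0.00792694091796875 [ 0.5521 -0.1299]
0.079 91.72222900390625 70.03397369384766 -0.00792694091796875 [ 0.5521 -0.1299]
tabs mm [-28.56375487  27.56785938]
```

The flange top comes out at about 0.073 (0.074 expected if latched, 0.0764 if not). The tabs are 56.1 mm apart, and the cap is about 0.5 mm off centre and square.

```bash
python3 -c "
from station import job; print(job.finish_job())"
```

```text
the job is handed in; nothing more can be done
None
```

The cap is in the box's mouth and looks latched on the compressed seal. I handed the job in at about 16 s of the 54 s allowed; no verdict was reported.

**What I did:** I pinched the cap by its tabs with 40 N, lifted it and lined it up with the seal frame using the wrist camera. I then felt for the seal, which the cap touched at tool height z ≈ 0.077 (rim top about 65 mm above the bench). I pressed to about 12 N, about 6 mm of seal travel, and opened the fingers in small steps while still pressing. Then I withdrew.

**Last checks:**

| Check | Measured | Expected |
|---|---|---|
| Flange top height | about 0.073 m | 0.074 m latched, 0.0764 m not latched |
| Distance across the tabs | 56.1 mm | 56 mm free |
| Cap to mouth centre | about 0.5 mm | within 5 mm |
| Cap angle to the tool, which was square with the frame to about 0.2° | about 0° | within 0.12 rad |

- **Latch not measured directly:** no reading shows the seal's compression or the latches. I inferred the latch from the flange height, which the camera places only to a millimetre or so, and from how the tabs sprang out. I did not do a pull test.
- **Disagreements between views:** the first camera views put the box centre 2–3 mm away from the close-up wrist view. I used the wrist view, and the plug went in freely. There was a sideways force of up to 3 N while pressing, and none remained after release.

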